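Tip a cast roundel out of its mould pan

TASK

Swing the retaining lever across the mouth of the mould pan up until it stands nearly upright, then by its rear handle tip the pan forward to 50 degrees (the long tick on its quadrant, never steeper than 65) and hold it there for a second, so that the cast roundel slides out onto the sloping rack and lies flat on it at the stop. Bring the pan back fully level and leave the lever up; do not touch the fresh roundel with the robot, and leave the bottles, dish and pliers where they are.

Things in the scene. Friction and masses are not known exactly. Their poses are not given: they have to be found in the camera images.
- stand: Fixed grey tip-out stand, 300 mm long (X), 210 mm wide (Y). Origin on the table below the middle of the pan's hinge; +X is the way the pan tips. Hinge axis along Y at X 0, Z 100 mm; level pan X -150 to 0. Two cheeks, 111 mm tall, at X -28 to 8, Y +-68. In front an aluminium rack slopes 44 degrees down from X 3, Z 98 to a wooden stop at X 90, Z 14.
- rack_mid (a point): Point on the sloping rack's surface below the middle of a roundel that lies flat on it against the stop: stand X 57, Y 0, Z 46 mm. The rack is 121 mm long down its slope, 124 mm wide between low sides (11 mm); the wooden stop at its foot stands 30 mm up from the slope.
- tick_50 (a point): Outer end of the long tick, 50 degrees, on the stand's quadrant: a thin steel arc of 120 mm radius about the hinge at stand Y 95, with ticks each 10 degrees from 0 (level) to 60. A 6 mm pin on the pan's side, 120 mm behind the hinge, points to the pan's angle.
- mould_pan (a joint): Tilt of the pan in rad: 0 level (on its rests), grows as the handle end rises and the mouth tips towards +X; stop at 1.5. Stiff hinge: it stays where it is left; about 6 N up at the handle moves it. Aluminium pan 150 x 120 mm with 24 mm walls at the back and sides, open at the mouth (+X).
- handle_mid (a point): Middle of the pan's rear handle: a round steel bar of 12 mm diameter along the stand's Y, 112 mm long, on two thin arms at Y +-50, 50 mm behind the pan's back wall. With the pan level it lies at X -200, Y 0, Z 115 mm of the stand; it turns with the pan about the hinge.
- retainer (a joint): Raise angle of the retaining lever in rad, relative to the pan: 0 across the mouth (blocks the roundel), 1.57 upright (stop). Stays where it is left. Steel bar, 10 mm diameter, across the mouth, pivoted on the pan at stand X -8, Y +65, Z 112 mm (pan level), axis along X; the free end (Y -85 when down) rises and swings over to +Y. 2 N lifts it.
- lever_grip (a point): Grip point on the lever's free end: a round steel peg of 12 mm diameter that runs 73 mm forward (+X) from the bar, parallel to the pivot axis, 150 mm from it. The point is on the peg's axis 53 mm in front of the bar: X +45, Y -85, Z 112 mm of the stand when the lever is down and the pan level.
- roundel: Loose cast plaster disc, 90 mm diameter, 18 mm thick, 0.15 kg, with a raised rosette on top. It lies flat in the pan. Origin at the centre of its underside, z up.
- bottle_a: Bystander: red squeeze bottle with black nozzle, 48 mm diameter, 150 mm tall. Origin at the centre of its foot.
- bottle_b: Bystander: yellow squeeze bottle with white nozzle, 44 mm diameter, 130 mm tall. Origin at the centre of its foot.
- dish: Bystander: white ceramic dish, 84 mm diameter, 28 mm tall. Origin at the centre of its foot.
- pliers: Bystander: pliers with blue grips lying flat along their x, 180 mm long, 70 mm wide, 20 mm tall. Origin at the table below the grips' front end, near the pivot.
Mind the look-alikes: they are no part of the job. Leave any pink or purple look-alike of the roundel alone.

How it is judged:
By the outcome, as a careful person would: the job done as asked, in the order asked, and still so for the second after the job is handed in, with the robot touching nothing.
It also fails if it takes over 51 s, if anything falls off the work surface, if the arm or the gripper's body presses on something with over 40 N, if the wrist force passes 120 N, or if a joint passes its speed limit or range.

ROBOT

A 6-joint arm with a two-finger parallel gripper is mounted at the origin on the work surface. World frame = base frame: x ahead of the robot, y to its left, z up, the work surface at z = 0. Lengths are in m, angles in rad, forces in N, time in s.
With the tool pointing down it reaches from about 0.25 to 0.775 m from the base axis. Payload 8.9 kg.
Tool frame: the origin (TCP) lies at the very end of the fingers, on their centre line; the grasp point (between the pads) lies 19 mm behind it; z points along the fingers, y is the line along which they close (so a half turn about z gives the same grasp; the last joint's range is limited). The gripper opens to 85 mm and grips with 20 to 120 N. Pads are 22 mm wide; open, the fingers measure 114 mm over their backs; the gripper's body (76 mm by 85 mm) begins 54 mm behind the grasp point. The pads swing forward as they close: fully open they stand 13 mm farther back than shut.
Start: joints at [1.176, 0.291, -0.153, 1.127, 0, 1.431], TCP at [0.133, 0.508, 0.231] pointing down, gripper open.
Joint ranges: [-2.52, 2.52], [-0.91, 1.74], [-1.3, 1.37], [-1.96, 2.02], [-1.52, 1.47], [-3.14, 3.14]. Speed limits (rad/s): [2.22, 2.22, 2.79, 3.14, 3.14, 3.14].

INTERFACE

Orientations are given as a unit quaternion [w, x, y, z].
In Python, from workcell import env gives the robot as it stands. The module is installed in compiled form; this text tells all that it offers.
- The arm moves only by the shell command python3 -m handwheel 'ROWS' [FORCE]. ROWS is JSON, a list of rows, each a list of 7 numbers: the shift along the tool's x, y, z in m, then the turn, a rotation vector about the tool's x, y, z in degrees, then the opening, from 0 (shut) to 1 (fully open). A call has 1 to 10 rows; each row shifts and turns the commanded pose from where the row before left it, along the tool's axes as they then stand; what a row does not reach is not made up. A row lasts 1/12 s, in which the tool goes at most 41.7 mm and 7.16 degrees, less where a joint would pass 70% of its speed; a pose out of reach is approached as far as the arm can. A call with a gripper value outside its range is refused whole. The fingers move at their own pace and stop on an object; FORCE is the grip in N (left out, the last holds). Time passes only in rows, so rows that do not move let the fingers close. It gives the time, the measured TCP pose, the force, the opening and the grip force at its end, in the units of the state.
- env.sense(): the state, without advancing time (a new reading comes with each control period).
- env.capture(name): name is "side" or "top"; returns a dict with "img" (420x560x3 uint8, red, green, blue), "range_z" (420x560 float32, m along the optical axis (not along the pixel's ray), 0 where there is no reading), "fovy" (degrees; the focal length in pixels is half the picture's height over the tangent of half this angle, whatever the lens; pixels are square), "cx", "cy" (the principal point, pixels), "rvec" (rotation vector, rad) and "tvec" (3), from world to camera coordinates, as OpenCV has them. Camera axes: x right, y down, z forward; pixel columns grow to the right and rows downward; lengths in m; the calibration is good to about 2 mm. A picture is of the moment at which its call begins.
- env.job_done(): hands the job in; it is judged then, once.
Trained networks look in a picture, given as the dict that the camera call returned (one of the last four; its "shot" number tells which), for a name from the list of things; names that differ only in an ending like _2 or _b are one class to them, and where a whole thing is asked for, a point or a joint stands for the part that bears it (a point fixed in the world has none). Each returns a list of dicts, best first, with "score" (0 to 1); they miss things now and then, are a little off and sometimes report something else, mostly with a low value. They report only what shows in the picture. A call takes as long as a camera call. They do not tell look-alikes from the thing itself.
- env.search_frame(picture, query): "xyz" ([x, y, z] in m, in world coordinates, good to about 4 mm: the middle of the surface that is visible of it).
The state is a dict: "time": time; "joint_pos": joint angles; "joint_velocities": joint speeds; "effort": joint torques, N m; "tool_pos": TCP position; "eef_rot": TCP orientation; "wrist_force": force on the tool from outside, world axes, zero at the start; "torque": the same for the moment, N m; "grip_width": finger opening in m; "grip_force": force on a finger pad.
Only numpy, scipy, OpenCV 4.12 (cv2) and the standard library are available. Lean on these libraries where they do the work, as an engineer would, in place of code of your own. Each camera call takes 0.05 s, during which the arm holds its last target. There are 200 camera calls.

## Working session

There is one attempt and no reset: what is moved stays moved. The work goes in short steps, Python scripts to look and compute and a shell command to move; the robot and the scene stay as the last step left them, time stands still between calls to the robot, and variables do not carry over. Pictures are saved under pics/ and viewed, at most 10 in all, crops included, and the job is handed in when it is done.

```bash
mkdir -p pics
cat > h.py <<'E'
import numpy as np, cv2
from workcell import env
from scipy.spatial.transform import Rotation as R
def cap(n):
    p=env.capture(n); return p
def save(p,f,crop=None,s=1):
    im=p["img"][:,:,::-1]
    if crop: a,b,c,d=crop; im=im[b:d,a:c]
    im=cv2.resize(im,None,fx=s,fy=s,interpolation=cv2.INTER_CUBIC); cv2.imwrite("pics/"+f,im)
def K(p):
    f=p["img"].shape[0]/2/np.tan(np.radians(p["fovy"])/2); return np.array([[f,0,p["cx"]],[0,f,p["cy"]],[0,0,1]])
def proj(p,X): return cv2.projectPoints(np.atleast_2d(np.array(X,float)),np.array(p["rvec"]),np.array(p["tvec"]),K(p),None)[0][:,0]
def cloud(p):
    z=p["range_z"];k=K(p);v,u=np.mgrid[:z.shape[0],:z.shape[1]]
    c=np.stack([(u-k[0,2])/k[0,0]*z,(v-k[1,2])/k[1,1]*z,z],-1)
    w=(c-np.array(p["tvec"]))@cv2.Rodrigues(np.array(p["rvec"]))[0]; w[z==0]=np.nan; return w
E
python3 - <<'E'
from h import *
for n in("side","top"):
    p=cap(n); save(p,n+"0.png",s=1.4)
    for q in ("stand","mould_pan","handle_mid","lever_grip","retainer","tick_50","rack_mid","roundel","bottle_a","dish","pliers"):
        r=env.search_frame(p,q)
        print(n,q,[(np.round(d["xyz"],3).tolist(),round(d["score"],2),np.round(proj(p,d["xyz"])[0]).tolist()) for d in r[:3]])
print(env.sense())
E
```

```text
side stand [([0.526, 0.054, 0.044], 0.9, [283.0, 222.0]), ([0.658, -0.15, 0.072], 0.35, [368.0, 258.0])]
side mould_pan [([0.528, 0.134, 0.112], 0.88, [273.0, 182.0]), ([0.523, 0.142, 0.117], 0.29, [270.0, 179.0])]
side handle_mid [([0.526, 0.138, 0.11], 0.91, [271.0, 182.0])]
side lever_grip [([0.489, 0.071, 0.124], 0.73, [266.0, 197.0]), ([0.526, 0.054, 0.043], 0.72, [283.0, 222.0])]
side retainer [([0.49, 0.072, 0.124], 0.73, [266.0, 197.0])]
side tick_50 [([0.522, 0.058, 0.041], 0.72, [281.0, 222.0]), ([0.527, 0.14, 0.109], 0.55, [272.0, 182.0])]
side rack_mid [([0.526, 0.052, 0.044], 0.98, [283.0, 222.0])]
side roundel [([0.521, 0.145, 0.117], 0.95, [269.0, 179.0]), ([0.322, 0.19, 0.014], 0.69, [195.0, 215.0]), ([0.467, 0.344, 0.018], 0.54, [233.0, 171.0])]
side bottle_a [([0.655, -0.15, 0.071], 0.82, [367.0, 259.0]), ([0.692, 0.047, 0.076], 0.73, [344.0, 199.0])]
side dish [([0.528, -0.121, 0.012], 0.96, [308.0, 281.0])]
side pliers [([0.606, -0.224, 0.019], 0.93, [359.0, 305.0])]
top stand [([0.526, 0.094, 0.04], 0.57, [253.0, 223.0])]
top mould_pan [([0.527, 0.152, 0.1], 0.63
[... 914 characters left out ...]
array([ 1.17567082e+00,  2.90702283e-01, -1.53394036e-01,  1.12672584e+00,
       -8.66560110e-07,  1.43146537e+00]), 'joint_velocities': array([-1.01978758e-03, -1.45637779e-03,  1.87212818e-04, -3.91264541e-04,
        3.99338230e-05, -8.84303171e-04]), 'effort': array([ 1.93859628e-04, -5.37033463e+01,  3.31638515e+01,  1.81875064e-03,
       -1.53094547e-04,  7.38148572e-06]), 'tool_pos': array([0.13284105, 0.50790578, 0.23130615]), 'eef_rot': array([-2.99336439e-06,  1.27548879e-01,  9.91832286e-01, -1.25744576e-05]), 'wrist_force': array([ 0.07124781,  0.04793675, -0.60488928]), 'torque': array([0.01391082, 0.05889531, 0.01615362]), 'grip_force': 0.0, 'grip_width': 0.08540008595083125}
```

View pics/side0.png

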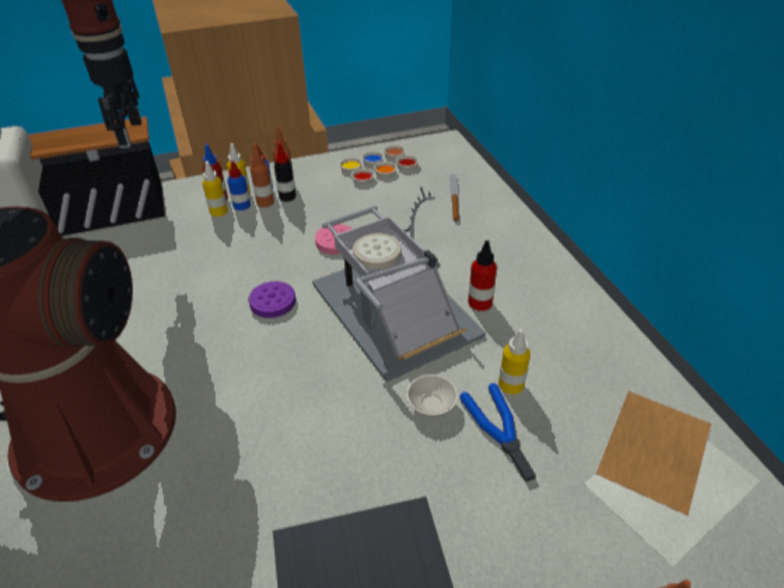

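View pics/top0.png

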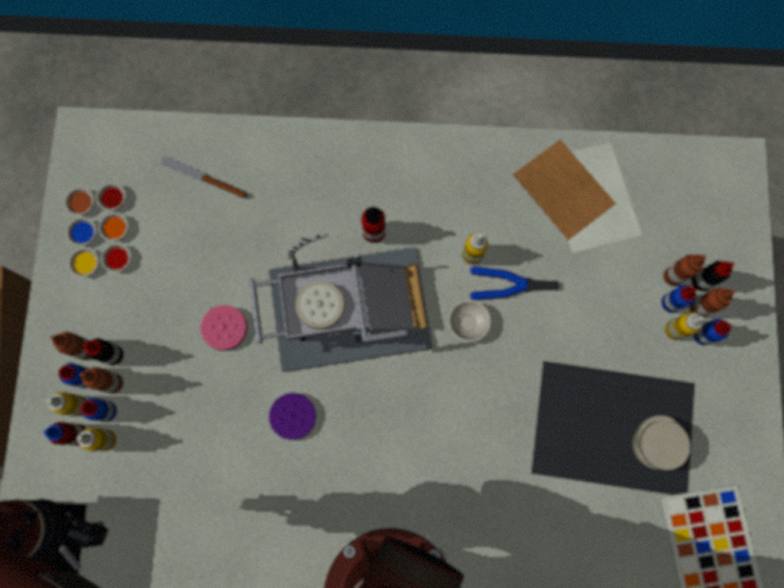

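Roundel look-alikes in the top view are the white disc in the pan (320,305), the pink one (223,327), the purple one (292,415) and the beige one on the black board (662,443). The white one in the pan is the target. The stand's +X points roughly along world −y. The lever's free end with its peg is on the robot's side, at about (405,335).

Run:
```python
from h import *
p=cap("top"); save(p,"t1.png",(170,165,320,275),5)
q=cap("side"); save(q,"s1.png",(215,130,355,275),4)
import pickle; pickle.dump((p,q),open("pq.pkl","wb"))
```

```text
(no output)
```

View pics/t1.png

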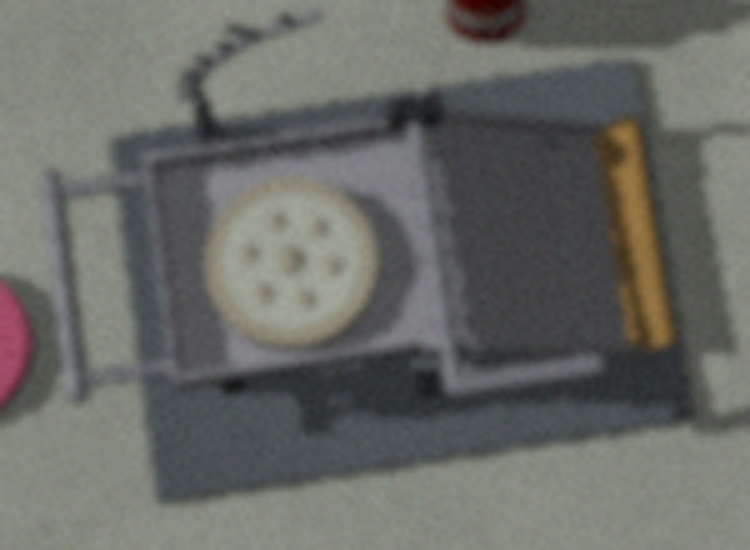

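View pics/s1.png

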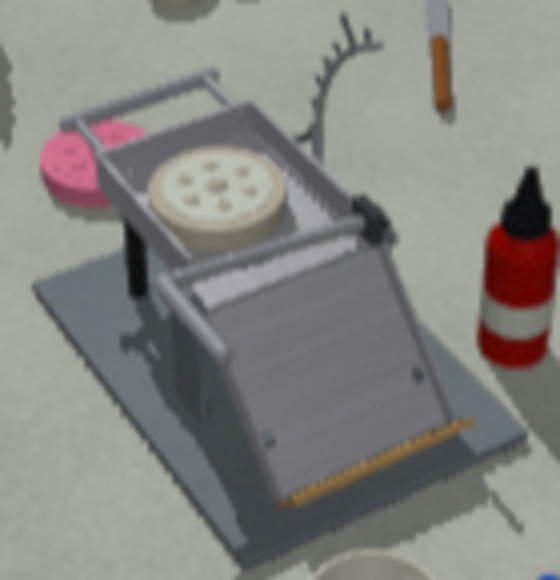

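White roundel in the pan confirmed at top crop (290,262). The handle ends are at (50,178) and (75,392), the lever corner at (452,382) and the peg tip at (600,365). In the side crop the handle ends are at (68,124) and (212,75), and the peg runs from (172,275) to (224,352). Next I fit the stand pose.

```bash
cat >> h.py <<'E'
def S2W(s,T): # stand pts -> world ; T=x,y,yaw
    s=np.atleast_2d(np.array(s,float)); c,d=np.cos(T[2]),np.sin(T[2])
    return np.c_[T[0]+c*s[:,0]-d*s[:,1],T[1]+d*s[:,0]+c*s[:,1],s[:,2]]
E
python3 - <<'E'
from h import *
import pickle; from scipy.optimize import least_squares
p,q=pickle.load(open("pq.pkl","rb"))
P=np.array([[-200,56,115],[-200,-56,115],[-8,-85,112],[65,-85,112]])/1000
tp=np.array([[50,178],[75,392],[450,380],[600,365]])/5+[170,165]
sp=np.array([[212,75],[68,124],[172,275],[224,352]])/4+[215,130]
f=lambda T:np.r_[(proj(p,S2W(P,T))-tp).ravel(),(proj(q,S2W(P,T))-sp).ravel()]
r=least_squares(f,[.52,.08,-1.5],loss="soft_l1"); T=r.x; print(T,np.round(f(T).reshape(-1,2),1).tolist())
print("hdl",S2W([[-.2,0,.115]],T),"peg",S2W([[.045,-.085,.112]],T),"disc",env.search_frame and 0)
C=cloud(p)
for n,u,v in(("h0",180+0,201),("hmid",182.5,222),("peg",280,239.5)):
    print(n,np.round(C[int(v)-2:int(v)+3,int(u)],3).tolist())
E
```

```text
[ 0.54865893  0.07721587 -1.3602824 ] [[-0.4, -0.2], [0.1, -1.1], [0.8, 0.5], [-1.2, -1.1], [-0.5, -0.9], [-0.1, -0.9], [-1.7, 5.1], [0.4, 3.5]]
hdl [[0.50686643 0.2728006  0.115     ]] peg [[0.47493874 0.01544749 0.112     ]] disc 0
h0 [[0.565, 0.283, 0.118], [0.56, 0.282, 0.125], [0.558, 0.282, 0.122], [0.556, 0.282, 0.122], [0.553, 0.282, 0.122]]
hmid [[0.508, 0.272, 0.124], [0.506, 0.273, 0.121], [0.503, 0.272, 0.125], [0.501, 0.272, 0.123], [0.499, 0.272, 0.119]]
peg [[0.475, 0.019, 0.127], [0.472, 0.018, 0.13], [0.47, 0.018, 0.127], [0.467, 0.018, 0.133], [0.466, 0.018, 0.124]]
```

```bash
cat >> h.py <<'E'
T0=[0.54866,0.07722,-1.3603]
def st():
    s=env.sense(); t=s["tool_pos"]; c,d=np.cos(T0[2]),np.sin(T0[2]); a,b=t[:2]-T0[:2]
    q=s["eef_rot"]; y=R.from_quat([q[1],q[2],q[3],q[0]]).as_matrix()
    print("t",round(s["time"],2),"standXYZ",np.round(1000*np.array([c*a+d*b,-d*a+c*b,t[2]]),1),"yaw_y",round(np.degrees(np.arctan2(y[1,1],y[0,1])),1),"zax",np.round(y[:,2],2),"F",np.round(s["wrist_force"],1),"w",round(s["grip_width"],4),"gf",round(s["grip_force"],1))
E
python3 -m handwheel '[[0,0,0,0,0,6.33,0.6],[0,0,0,0,0,6.33,0.6],[0,0,0,0,0,6.33,0.6],[0,0,0,0,0,6.33,0.6],[0,0,0,0,0,6.33,0.6],[0,0,0,0,0,6.33,0.6],[0,0,0,0,0,6.33,0.6],[0,0,0,0,0,6.33,0.6],[0,0,0,0,0,6.33,0.6],[0,0,0,0,0,6.33,0.6]]' 30
python3 -m handwheel '[[-0.0277,0.0115,0,0,0,0,0.6],[-0.0277,0.0115,0,0,0,0,0.6],[-0.0277,0.0115,0,0,0,0,0.6],[-0.0277,0.0115,0,0,0,0,0.6],[-0.0277,0.0115,0,0,0,0,0.6],[-0.0277,0.0115,0,0,0,0,0.6],[-0.0277,0.0115,0,0,0,0,0.6],[-0.0277,0.0115,0,0,0,0,0.6],[-0.0277,0.0115,0,0,0,0,0.6],[-0.0277,0.0115,0,0,0,0,0.6]]'
python3 -c "from h import *;st()"
```

```text
time: 2.13
tool_pos: [0.1328, 0.5079, 0.2313]
eef_rot: [0.0, 0.631, 0.776, -0.0]
wrist_force: [0.5, -0.0, 0.4]
grip_width: 0.0513
grip_force: 0.0
time: 2.97
tool_pos: [0.3037, 0.2598, 0.2315]
eef_rot: [0.0, 0.629, 0.777, 0.0]
wrist_force: [0.3, 1.2, -0.9]
grip_width: 0.0514
grip_force: 0.0
t 2.97 standXYZ [-229.7 -201.4  231.5] yaw_y 12.1 zax [ 0.  0. -1.] F [ 0.3  1.2 -0.9] w 0.0514 gf 0.0
```

```bash
python3 -m handwheel '[[-0.0277,0.0115,0,0,0,0,0.6],[-0.0277,0.0115,0,0,0,0,0.6],[-0.0277,0.0115,0,0,0,0,0.6],[-0.0277,0.0115,0,0,0,0,0.6],[-0.0277,0.0115,0,0,0,0,0.6],[-0.0277,0.0115,0,0,0,0,0.6],[-0.0277,0.0115,0,0,0,0,0.6],[-0.0277,0.0115,0,0,0,0,0.6],[-0.0277,0.0115,0,0,0,0,0.6],[-0.0277,0.0115,0,0,0,0,0.6]]' >/dev/null
python3 -m handwheel '[[0,0,0.025,0,0,0,0.6],[0,0,0.03,0,0,0,0.6],[0,0,0.025,0,0,0,0.6],[0,0,0,0,0,0,0.6]]' >/dev/null
python3 - <<'E'
from h import *
st(); p=cap("side"); save(p,"s2.png",(215,130,355,275),4)
E
```

```text
t 4.13 standXYZ [ 45.3 -89.7 147.4] yaw_y 12.0 zax [-0.01  0.   -1.  ] F [-1.9  0.2  0.1] w 0.0512 gf 0.0
```

View pics/s2.png

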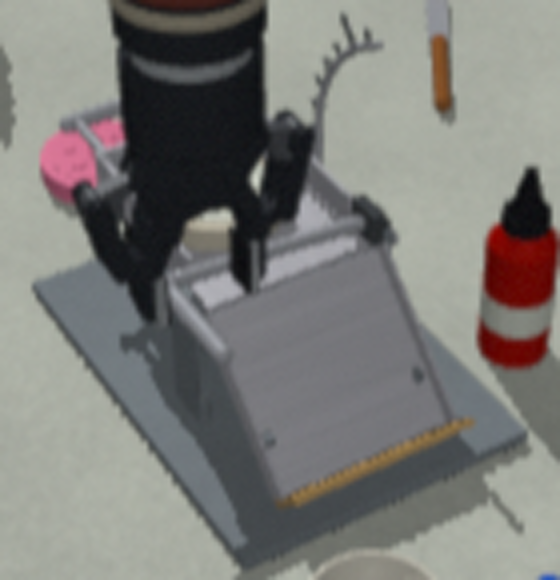

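The fingertips at (150,310) and (250,285) straddle the peg (175,280)–(224,352) from above, so I lower and grip.

```bash
python3 -m handwheel '[[0,0.001,0.015,0,0,0,0.6],[0,0.001,0.015,0,0,0,0.6],[0,0,0.013,0,0,0,0.6],[0,0,0,0,0,0,0.6]]' >/dev/null
python3 -c "from h import *;st()"
python3 -m handwheel '[[0,0,0,0,0,0,0],[0,0,0,0,0,0,0],[0,0,0,0,0,0,0],[0,0,0,0,0,0,0],[0,0,0,0,0,0,0],[0,0,0,0,0,0,0]]' 30 >/dev/null
python3 -c "from h import *;st()"
```

```text
t 4.52 standXYZ [ 45.8 -85.  108.2] yaw_y 12.1 zax [-0.  0. -1.] F [-1.6 -0.1  0.2] w 0.0515 gf 0.0
t 5.02 standXYZ [ 46.2 -87.6 108.4] yaw_y 12.0 zax [-0. -0. -1.] F [-8.7 -5.4  1.7] w 0.0108 gf 29.6
```

```bash
python3 -c "
import numpy as np
a=np.linspace(.08,1.5,21);print(np.round(np.c_[.15*(np.cos(a[:-1])-np.cos(a[1:])),-.15*np.diff(np.sin(a))],4).tolist())"
```

```text
[[0.0012, -0.0106], [0.002, -0.0105], [0.0027, -0.0103], [0.0034, -0.0101], [0.0041, -0.0098], [0.0048, -0.0095], [0.0055, -0.0091], [0.0061, -0.0087], [0.0067, -0.0083], [0.0073, -0.0078], [0.0078, -0.0072], [0.0083, -0.0066], [0.0088, -0.006], [0.0092, -0.0054], [0.0095, -0.0047], [0.0098, -0.0041], [0.0101, -0.0033], [0.0103, -0.0026], [0.0105, -0.0019], [0.0106, -0.0011]]
```

```bash
python3 -m handwheel '[[0,0.0012,-0.0106,0,0,0,0],[0,0.002,-0.0105,0,0,0,0],[0,0.0027,-0.0103,0,0,0,0],[0,0.0034,-0.0101,0,0,0,0],[0,0.0041,-0.0098,0,0,0,0]]'
python3 -c "from h import *;st()"
```

```text
time: 5.43
tool_pos: [0.4849, 0.0163, 0.16]
eef_rot: [-0.002, 0.629, 0.777, -0.003]
wrist_force: [-11.1, -6.3, 2.5]
grip_width: 0.0105
grip_force: 29.3
t 5.43 standXYZ [ 46.3 -75.1 160. ] yaw_y 12.0 zax [-0.01 -0.   -1.  ] F [-11.1  -6.3   2.5] w 0.0105 gf 29.3
```

```bash
python3 -m handwheel '[[0,0.0048,-0.0095,0,0,0,0],[0,0.0055,-0.0091,0,0,0,0],[0,0.0061,-0.0087,0,0,0,0],[0,0.0067,-0.0083,0,0,0,0],[0,0.0073,-0.0078,0,0,0,0],[0,0.0078,-0.0072,0,0,0,0],[0,0.0083,-0.0066,0,0,0,0]]'
python3 -c "from h import *;st()"
```

```text
time: 6.02
tool_pos: [0.5303, 0.0256, 0.219]
eef_rot: [-0.001, 0.629, 0.777, -0.003]
wrist_force: [-17.0, -6.6, 21.1]
grip_width: 0.0109
grip_force: 30.6
t 6.02 standXYZ [ 46.7 -28.8 219. ] yaw_y 12.0 zax [-0.01 -0.   -1.  ] F [-17.   -6.6  21.1] w 0.0109 gf 30.6
```

```bash
python3 -m handwheel '[[0,0.0088,-0.006,0,0,0,0],[0,0.0092,-0.0054,0,0,0,0],[0,0.0095,-0.0047,0,0,0,0],[0,0.0098,-0.0041,0,0,0,0]]' | grep force
python3 -m handwheel '[[0,0.0101,-0.0033,0,0,0,0],[0,0.0103,-0.0026,0,0,0,0],[0,0.0105,-0.0019,0,0,0,0],[0,0.0106,-0.0011,0,0,0,0],[0,0,0,0,0,0,0]]'
python3 - <<'E'
from h import *
st(); p=cap("side"); save(p,"s3.png",(195,80,375,275),3)
E
```

```text
wrist_force: [-4.2, -3.6, 7.3]
grip_force: 30.5
time: 6.77
tool_pos: [0.6127, 0.043, 0.2474]
eef_rot: [0.001, 0.629, 0.777, 0.0]
wrist_force: [0.0, -3.6, 5.8]
grip_width: 0.011
grip_force: 30.8
t 6.77 standXYZ [ 46.9  55.5 247.4] yaw_y 12.0 zax [ 0. -0. -1.] F [ 0.  -3.6  5.8] w 0.011 gf 30.8
```

View pics/s3.png

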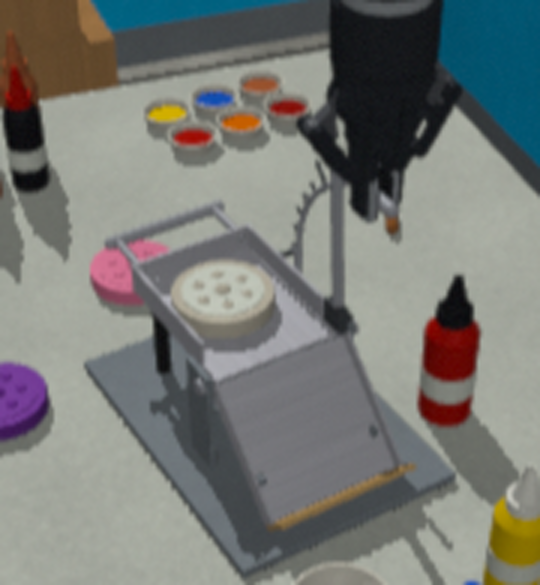

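The lever stands nearly upright, with its bar running from (338,315) to (335,180), about 1.5 rad. I release it, rise and go to the handle.

```bash
python3 -m handwheel '[[0,0,0,0,0,0,0.4],[0,0,0,0,0,0,0.4],[0,0,0,0,0,0,0.4],[0,0,-0.01,0,0,0,0.4],[0,0,-0.02,0,0,0,0.4],[0,0,-0.025,0,0,0,0.4],[0,0,-0.02,0,0,0,0.4]]' | grep -E "force|width"
python3 -m handwheel '[[0.0247,-0.0055,0,0,0,0,0.4],[0.0247,-0.0055,0,0,0,0,0.4],[0.0247,-0.0055,0,0,0,0,0.4],[0.0247,-0.0055,0,0,0,0,0.4],[0.0247,-0.0055,0,0,0,0,0.4],[0.0247,-0.0055,0,0,0,0,0.4],[0.0247,-0.0055,0,0,0,0,0.4],[0.0247,-0.0055,0,0,0,0,0.4],[0.0247,-0.0055,0,0,0,0,0.4],[0.0247,-0.0055,0,0,0,0,0.4]]' | grep force
python3 -m handwheel '[[0,0,0,0,0,-7,0.4],[0,0,0,0,0,-7,0.4],[0,0,0,0,0,-7,0.4],[0,0,0,0,0,-7,0.4],[0,0,0,0,0,-7,0.4],[0,0,0,0,0,-7,0.4],[0,0,0,0,0,-7,0.4],[0,0,0,0,0,-7,0.4],[0,0,0,0,0,-7,0.4],[0,0,0,0,0,-7,0.4]]' | grep force
python3 -m handwheel '[[0,0,0.02,0,0,-7,0.4],[0,0,0.02,0,0,-7,0.4],[0,0,0.02,0,0,-6,0.4],[0,0,0.02,0,0,0,0.4],[0,0,0.02,0,0,0,0.4],[0,0,0.02,0,0,0,0.4],[0,0,0,0,0,0,0.4]]' | grep force
python3 -c "
from h import *;st()
p=cap('side');q=cap('top')
for r in(p,q):
  for d in env.search_frame(r,'retainer')[:1]+env.search_frame(r,'handle_mid')[:1]:print(np.round(d['xyz'],3),d['score'])
"
```

```text
wrist_force: [0.6, -0.3, 0.8]
grip_width: 0.0338
grip_force: 0.0
wrist_force: [0.3, -0.2, -0.4]
grip_force: 0.0
wrist_force: [0.0, 0.6, 0.3]
grip_force: 0.0
wrist_force: [-0.3, 0.2, -0.8]
grip_force: 0.0
t 9.65 standXYZ [-200.7   -3.1  198.1] yaw_y 102.0 zax [-0. -0. -1.] F [-0.3  0.2 -0.8] w 0.0344 gf 0.0
[0.605 0.09  0.236] 0.61
[ 0.606 -0.2    0.019] 0.51
```

```bash
python3 -m handwheel '[[0,0,0.02,0,0,0,0.4],[0,0,0.02,0,0,0,0.4],[0,0,0.015,0,0,0,0.4],[0,0,0.015,0,0,0,0.4],[0,0,0.01,0,0,0,0.4],[0,0,0.01,0,0,0,0.4],[0,0,0.007,0,0,0,0.4],[0,0,0.003,0,0,0,0.4],[0,0,0,0,0,0,0.4]]' | grep force
python3 -m handwheel '[[0,0,0,0,0,0,0],[0,0,0,0,0,0,0],[0,0,0,0,0,0,0],[0,0,0,0,0,0,0],[0,0,0,0,0,0,0],[0,0,0,0,0,0,0]]' 45 >/dev/null
python3 - <<'E'
from h import *
st()
t=np.radians(np.linspace(0,50,21)); X=-.2*np.cos(t)+.015*np.sin(t); Z=.2*np.sin(t)+.015*np.cos(t)
print(np.round(np.c_[-np.diff(X),-np.diff(Z)],4).tolist())
E
```

```text
wrist_force: [-0.2, -0.6, -0.1]
grip_force: 0.0
t 11.2 standXYZ [-199.3   -0.6  101.7] yaw_y 102.0 zax [ 0. -0. -1.] F [ 1.6 -8.4  2.9] w 0.0102 gf 43.8
[[-0.0008, -0.0087], [-0.0012, -0.0087], [-0.0016, -0.0086], [-0.002, -0.0085], [-0.0023, -0.0084], [-0.0027, -0.0083], [-0.0031, -0.0082], [-0.0034, -0.0081], [-0.0038, -0.0079], [-0.0041, -0.0077], [-0.0044, -0.0075], [-0.0048, -0.0073], [-0.0051, -0.0071], [-0.0054, -0.0069], [-0.0057, -0.0067], [-0.006, -0.0064], [-0.0062, -0.0061], [-0.0065, -0.0059], [-0.0068, -0.0056], [-0.007, -0.0053]]
```

```bash
python3 -m handwheel '[[0,-0.0008,-0.0087,0,0,0,0],[0,-0.0012,-0.0087,0,0,0,0],[0,-0.0016,-0.0086,0,0,0,0],[0,-0.002,-0.0085,0,0,0,0],[0,-0.0023,-0.0084,0,0,0,0],[0,-0.0027,-0.0083,0,0,0,0]]' | grep force
python3 -c "from h import *;st()"
python3 -m handwheel '[[0,-0.0031,-0.0082,0,0,0,0],[0,-0.0034,-0.0081,0,0,0,0],[0,-0.0038,-0.0079,0,0,0,0],[0,-0.0041,-0.0077,0,0,0,0],[0,-0.0044,-0.0075,0,0,0,0],[0,-0.0048,-0.0073,0,0,0,0]]' | grep force
python3 -c "from h import *;st()"
```

```text
wrist_force: [4.8, -3.0, -9.7]
grip_force: 43.7
t 11.7 standXYZ [-189.3   -0.7  152.2] yaw_y 102.0 zax [ 0. -0. -1.] F [ 4.8 -3.  -9.7] w 0.0103 gf 43.7
wrist_force: [2.4, 3.6, -6.2]
grip_force: 43.9
t 12.2 standXYZ [-166.9   -0.9  199.6] yaw_y 102.1 zax [ 0.  0. -1.] F [ 2.4  3.6 -6.2] w 0.0107 gf 43.9
```

```bash
python3 -m handwheel '[[0,-0.0051,-0.0071,0,0,0,0],[0,-0.0054,-0.0069,0,0,0,0],[0,-0.0057,-0.0067,0,0,0,0],[0,-0.006,-0.0064,0,0,0,0],[0,-0.0062,-0.0061,0,0,0,0],[0,-0.0065,-0.0059,0,0,0,0],[0,-0.0068,-0.0056,0,0,0,0],[0,-0.007,-0.0053,0,0,0,0],[0,0,0,0,0,0,0],[0,0,0,0,0,0,0]]' | grep force
python3 - <<'E'
from h import *
st(); p=cap("side"); save(p,"s4.png",(195,80,375,275),3)
E
```

```text
wrist_force: [-5.1, 6.4, 12.9]
grip_force: 45.1
t 13.03 standXYZ [-119.5   -1.1  251.6] yaw_y 102.1 zax [ 0.  0. -1.] F [-5.1  6.4 12.9] w 0.0101 gf 45.1
```

View pics/s4.png

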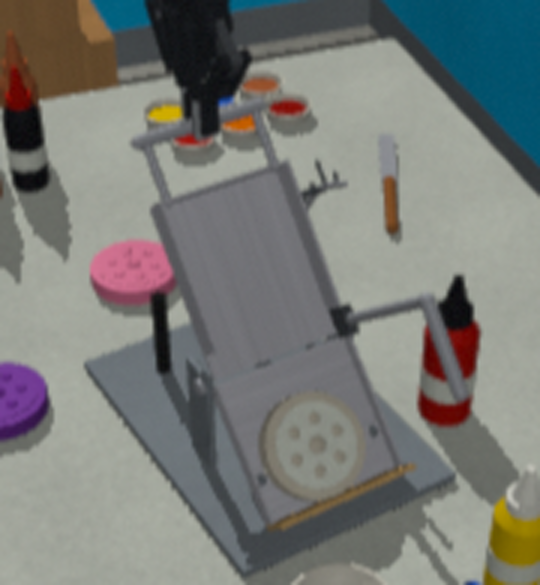

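The roundel lies on the rack at the stop, at crop (315,445). I hold for a second and check the pan's tilt from depth.

```bash
python3 -m handwheel '[[0,0,0,0,0,0,0],[0,0,0,0,0,0,0],[0,0,0,0,0,0,0]]' | grep force
python3 - <<'E'
from h import *
p=cap("side"); C=cloud(p)
def n(u0,u1,v0,v1):
    P=C[v0:v1,u0:u1].reshape(-1,3);P=P[~np.isnan(P[:,0])];_,s,V=np.linalg.svd(P-P.mean(0));m=V[2]*np.sign(V[2,2]);return round(np.degrees(np.arccos(m[2])),1),s[2]/np.sqrt(len(P))
print("pan",n(262,292,155,192),"rack",n(272,282,207,217))
st()
E
```

```text
wrist_force: [-4.0, 6.6, 11.4]
grip_force: 45.0
pan (np.float64(48.3), np.float64(0.0033368134821731305)) rack (np.float64(44.6), np.float64(0.001809667672108248))
t 13.38 standXYZ [-119.7   -1.1  251.5] yaw_y 102.1 zax [ 0.  0. -1.] F [-4.9  7.2 12.2] w 0.0101 gf 45.0
```

```bash
python3 -m handwheel '[[0,-0.002,-0.0015,0,0,0,0],[0,-0.002,-0.0015,0,0,0,0],[0,0,0,0,0,0,0],[0,0,0,0,0,0,0],[0,0,0,0,0,0,0],[0,0,0,0,0,0,0],[0,0,0,0,0,0,0],[0,0,0,0,0,0,0],[0,0,0,0,0,0,0],[0,0,0,0,0,0,0]]' | grep force
python3 -m handwheel '[[0,0,0,0,0,0,0],[0,0,0,0,0,0,0],[0,0,0,0,0,0,0],[0,0,0,0,0,0,0],[0,0,0,0,0,0,0],[0,0,0,0,0,0,0],[0,0,0,0,0,0,0]]' | grep force
python3 - <<'E'
from h import *
p=cap("side"); C=cloud(p)
P=C[155:192,262:292].reshape(-1,3);P=P[~np.isnan(P[:,0])];_,s,V=np.linalg.svd(P-P.mean(0));m=V[2]*np.sign(V[2,2]);print(np.degrees(np.arccos(m[2])))
st()
E
```

```text
wrist_force: [-4.7, 10.1, 9.9]
grip_force: 44.6
wrist_force: [-4.3, 10.3, 9.2]
grip_force: 44.6
49.46813316933548
t 14.85 standXYZ [-116.2   -1.1  254.2] yaw_y 102.1 zax [ 0.  0. -1.] F [-4.3  9.1 10.1] w 0.0098 gf 44.6
```

```bash
python3 -m handwheel '[[0,0.004,0.003,0,0,0,0],[0,0.007,0.0053,0,0,0,0],[0,0.0068,0.0056,0,0,0,0],[0,0.0065,0.0059,0,0,0,0],[0,0.0062,0.0061,0,0,0,0],[0,0.006,0.0064,0,0,0,0],[0,0.0057,0.0067,0,0,0,0],[0,0.0054,0.0069,0,0,0,0],[0,0.0051,0.0071,0,0,0,0]]' | grep force
python3 -m handwheel '[[0,0.0048,0.0073,0,0,0,0],[0,0.0044,0.0075,0,0,0,0],[0,0.0041,0.0077,0,0,0,0],[0,0.0038,0.0079,0,0,0,0],[0,0.0034,0.0081,0,0,0,0],[0,0.0031,0.0082,0,0,0,0],[0,0.0027,0.0083,0,0,0,0]]' | grep force
python3 -m handwheel '[[0,0.0023,0.0084,0,0,0,0],[0,0.002,0.0085,0,0,0,0],[0,0.0016,0.0086,0,0,0,0],[0,0.0012,0.0087,0,0,0,0]]' | grep force
python3 -c "from h import *;st()"
```

```text
wrist_force: [0.4, -1.3, 3.8]
grip_force: 45.5
wrist_force: [5.1, -5.8, 2.1]
grip_force: 44.8
wrist_force: [5.3, -9.3, 3.0]
grip_force: 44.0
t 16.52 standXYZ [-199.1   -0.7  108.7] yaw_y 102.0 zax [ 0. -0. -1.] F [ 5.3 -9.3  3. ] w 0.0103 gf 44.0
```

```bash
python3 -m handwheel '[[0,0,0.003,0,0,0,0],[0,0,0.003,0,0,0,0],[0,0,0.002,0,0,0,0],[0,0,0,0,0,0,0],[0,0,0,0,0,0,0]]' | grep force
python3 -c "from h import *;st()"
python3 -m handwheel '[[0,0,0.001,0,0,0,0],[0,0,0.001,0,0,0,0],[0,0,0,0,0,0,0]]' | grep force
python3 -c "from h import *;st()"
```

```text
wrist_force: [-9.6, -12.5, 47.9]
grip_force: 49.5
t 16.93 standXYZ [-1.994e+02 -1.000e-01  1.055e+02] yaw_y 102.0 zax [ 0. -0. -1.] F [ -9.6 -12.5  47.9] w 0.0103 gf 49.5
wrist_force: [-5.1, -12.3, 44.1]
grip_force: 51.2
t 17.18 standXYZ [-199.3    1.3  103.9] yaw_y 102.0 zax [ 0.01 -0.   -1.  ] F [ -5.1 -12.3  44.1] w 0.0099 gf 51.2
```

```bash
python3 -m handwheel '[[0,0,-0.002,0,0,0,0],[0,0,0,0,0,0,0.4],[0,0,0,0,0,0,0.4],[0,0,0,0,0,0,0.4],[0,0,0,0,0,0,0.4],[0,0,-0.01,0,0,0,0.4],[0,0,-0.02,0,0,0,0.4],[0,0,-0.03,0,0,0,0.4],[0,0,-0.035,0,0,0,0.4],[0,0,-0.035,0,0,0,0.4]]' | grep -E "force|width"
python3 -m handwheel '[[0.02,0.03,0,0,0,0,0.4],[0.02,0.03,0,0,0,0,0.4],[0.02,0.03,0,0,0,0,0.4],[0.02,0.03,0,0,0,0,0.4],[0.02,0.03,0,0,0,0,0.4],[0,0,0,0,0,0,0.4]]' | grep force
python3 - <<'E'
from h import *
st(); p=cap("side"); save(p,"s5.png",(195,80,375,275),3); q=cap("top"); C=cloud(q)
print("handle z",np.round(np.nanmedian([C[int(v),int(u)] for u,v in proj(q,S2W([[-.2,y,.121] for y in np.linspace(-.04,.04,15)],T0))],0),4))
P=C[200:232,205:250].reshape(-1,3);P=P[abs(P[:,2]-np.nanmedian(P[:,2]))<.008];_,s,V=np.linalg.svd(P-P.mean(0));m=V[2]*np.sign(V[2,2]);print("tilt",np.degrees(np.arccos(m[2])),np.median(P,0))
E
```

```text
wrist_force: [1.0, 0.6, -0.4]
grip_width: 0.0341
grip_force: 0.0
wrist_force: [0.9, 0.5, -1.0]
grip_force: 0.0
t 18.52 standXYZ [-354.6 -104.7  232.2] yaw_y 102.3 zax [-0.  0. -1.] F [ 0.9  0.5 -1. ] w 0.034 gf 0.0
handle z [0.5084 0.2752 0.1222]
tilt 0.29443799406648796 [0.53012919 0.15997796 0.10069455]
```

View pics/s5.png

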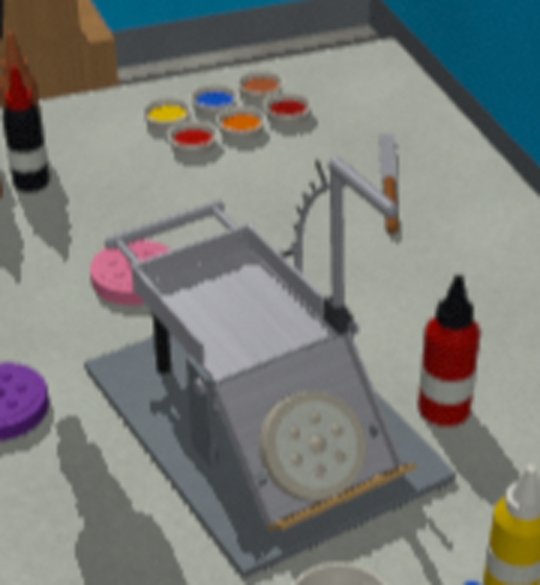

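The pan is level (tilt about 0.3°, handle height unchanged), the lever is up at (335,170–315) and the roundel lies flat at the stop at (315,445). I'm handing in.

```bash
python3 -c "from workcell import env;print(env.job_done())"
```

```text
the job is handed in; nothing more can be done
None
```

The job is handed in, at about 18.5 s: lever up near 1.5 rad, pan held at about 50° for over a second then brought back level, and the roundel lying flat on the rack at the stop, untouched by the robot; the judge returned no verdict.

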